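Sort full and empty slide boxes on the feed deck by feel

TASK

Three closed boxes for glass microscope slides stand in the three lanes of the scanner's feed deck; at least one is full of slides and at least one is empty, and only their weight tells which. Feel how heavy each is, then slide every full box along its own lane, away from the robot, until it is home against its steel stop, and bring every empty box back along its own lane until it rests against the wall at the near end. Leave them upright on the lane floor, and leave the spare box, the bottle and the tube rack beside the deck alone.

Things in the scene. Friction and masses are not known exactly. Their poses are not given: they have to be found in the camera images.
- deck: Fixed dark steel plate with 3 lanes along its x (away from robot). Origin on the bench under the middle lane, z up. Lane floor 12 mm up, lane centres y = +122, 0, -122 mm, 114 mm wide between black rails 8 mm thick, 20 mm high. Near-end wall: 20 mm high, its lane-side face at x = -125 mm. Plate spans x -135 to +175, y +-191 mm. Position and yaw vary.
- box_a: Loose closed opaque slide box, left (+y) lane: 66 mm along x (the lane), 110 along y, 60 high, white, grey lid seam; all look alike. Origin: centre of underside, z up. Starts mid-lane, clear of both ends; can be pushed low on its x faces or gripped across them. Full: 0.7 to 0.85 kg in all; empty: 0.16 kg. Sliding drag: full 2 to 6 N, empty under 1.5 N.
- stop_a_face (a point): Lower edge, middle, of the robot-side face of the fixed steel stop block in the left (+y) lane, at lane-floor height; block 30 mm deep, 70 wide, 34 high, set at its own distance in each lane. x points along the lane, away from the robot. A box at home has its origin 33 mm short of this point.
- box_b: Loose closed opaque slide box, middle lane: 66 mm along x (the lane), 110 along y, 60 high, white, grey lid seam; all look alike. Origin: centre of underside, z up. Starts mid-lane, clear of both ends; can be pushed low on its x faces or gripped across them. Weights and drags as for box_a.
- stop_b_face (a point): Lower edge, middle, of the robot-side face of the fixed steel stop block in the middle lane, at lane-floor height; block 30 mm deep, 70 wide, 34 high, set at its own distance in each lane. x points along the lane, away from the robot. A box at home has its origin 33 mm short of this point.
- box_c: Loose closed opaque slide box, right (-y) lane: 66 mm along x (the lane), 110 along y, 60 high, white, grey lid seam; all look alike. Origin: centre of underside, z up. Starts mid-lane, clear of both ends; can be pushed low on its x faces or gripped across them. Weights and drags as for box_a.
- stop_c_face (a point): Lower edge, middle, of the robot-side face of the fixed steel stop block in the right (-y) lane, at lane-floor height; block 30 mm deep, 70 wide, 34 high, set at its own distance in each lane. x points along the lane, away from the robot. A box at home has its origin 33 mm short of this point.
- spare: A fourth box of the same kind, on a blue slab 12 mm high beside the deck: a bystander. Origin at the centre of its underside.
- flask: Amber bottle, 70 mm across, 150 mm high, loose bystander. Origin at the centre of its underside.
- tube_rack: Low red tube rack 100 x 140 x 37 mm, loose bystander. Origin at the centre of its underside.
Things that resemble listed ones, but are neither listed nor needed, are in the scene too. Leave any pink look-alike of the box_c alone. Leave any purple look-alike of the box_a alone.

How it is judged (in metres and radians):
At the end, for the whole second after the job is handed in: Each full box (bearing on the deck with more than 4.5 N) is within 6 mm of its steel stop and each empty one (less than 4.5 N) within 6 mm of the near wall, all in their own lanes, flat on the lane floor (within 5 mm and 0.06 rad) and at rest (((contact force between box_a and deck above 4.5 N and x of box_a in the frame of stop_a_face above -0.039 m) or (contact force between box_a and deck below 4.5 N and x of box_a in the frame of deck below -0.086 m)) and contact force between each of box_a, box_b, box_c and deck above 0.7 N and y of box_a in the frame of deck between 0.114 and 0.13 m and z of each of box_a, box_b, box_c in the frame of deck below 0.017 m and angle between each of box_a, box_b, box_c's own z axis and vertical below 0.06 rad and linear speed of each of box_a, box_b, box_c below 0.02 m/s and ((contact force between box_b and deck above 4.5 N and x of box_b in the frame of stop_b_face above -0.039 m) or (contact force between box_b and deck below 4.5 N and x of box_b in the frame of deck below -0.086 m)) and y of box_b in the frame of deck between -0.008 and 0.008 m and ((contact force between box_c and deck above 4.5 N and x of box_c in the frame of stop_c_face above -0.039 m) or (contact force between box_c and deck below 4.5 N and x of box_c in the frame of deck below -0.086 m)) and y of box_c in the frame of deck between -0.13 and -0.114 m); the robot touches nothing.
It fails at once if a box in a lane is tipped over (more than 40 degrees) (angle between any of box_a, box_b, box_c's own z axis and vertical above 0.7 rad).
It fails at once if the spare box, the bottle or the tube rack is shifted by more than 30 mm (distance of any of spare, flask, tube_rack from where it was at the start of the episode above 0.03 m).
It also fails if it takes over 72 s, if anything falls off the work surface, if the arm or the gripper's body presses on something with over 40 N, if the wrist force passes 120 N, or if a joint passes its speed limit or range.

ROBOT

A 7-joint arm with a two-finger parallel gripper is mounted at the origin on the work surface. World frame = base frame: x ahead of the robot, y to its left, z up, the work surface at z = 0. Lengths are in m, angles in degrees, forces in N, time in s.
With the tool pointing down it reaches from about 0.35 to 0.9 m from the base axis. Payload 7.2 kg.
Tool frame: the origin (TCP) lies on the centre line of the jaws, within the pads' length; the fingertips stand 25 mm ahead of it and the grasp point (between the pads) lies 6 mm ahead of it; z points along the fingers, y is the line along which they close (so a half turn about z gives the same grasp; the last joint's range is limited). The gripper opens to 85 mm and grips with 20 to 120 N. Pads are 22 mm wide; open, the fingers measure 114 mm over their backs; the gripper's body (76 mm by 85 mm) begins 54 mm behind the grasp point. The pads swing forward as they close: fully open they stand 13 mm farther back than shut.
Start: joints at [-67.62, 23.554, -0.728, 91.456, 0.321, 64.991, -4.71], TCP at [0.277, 0.56, 0.226] pointing down, gripper open.
Joint ranges: [-169.25, 169.25], [-16.82, 113.86], [-84.01, 82.57], [7.8, 145.47], [-59.2, 239.2], [7.22, 106.19], [-163.78, 163.78]. Speed limits (degrees/s): [136.94, 136.94, 172.46, 172.46, 180, 180, 180].

INTERFACE

Orientations are given as [roll, pitch, yaw] about the fixed x, y, z axes, in that order (R = Rz(yaw) Ry(pitch) Rx(roll)).
In Python, from station import manip gives the robot as it stands.
- The arm moves only by the tool arm_command, never from a script. Its argument "targets" is a list of rows, each a list of 5 numbers: the closure, from 0 (fully open) to 1 (shut), then the shift along the tool's x, y, z each as a share of 0.5 m, from -1 to 1, then the turn about the tool's z as a share of 30 degrees, from -1 to 1. In form: [[claw, tx, ty, tz, twist], ...]. A call has 1 to 12 rows; each row is the pose to reach, as a shift and turn from the pose commanded when the call began, along the tool's axes at that moment; what a row does not reach only later rows make up. A row lasts 1/8 s, in which the tool goes at most 62.5 mm and 10.7 degrees, less where a joint would pass 70% of its speed; a pose out of reach is approached as far as the arm can. A call with a number of a shift or a turn outside -1 to 1 is refused whole. A call with a gripper value outside its range is refused whole. The fingers move at their own pace and stop on an object; "force" is the grip in N (left out, the last holds). Time passes only in rows, so rows that repeat a pose let the fingers close. It gives the time, the measured TCP pose, the force, the opening and the grip force at its end, in the units of the state.
- manip.get_obs(): the state, without advancing time (a new reading comes with each control period).
- manip.snapshot(name): name is "scene" or "top" or "wrist"; returns the picture (384x512x3 uint8, red, green, blue); there is no depth.
- manip.camera_model(name): a dict with "fx", "fy", "cx", "cy" (pixels), "rvec" (rotation vector, rad) and "tvec" (3), from world to camera coordinates, as OpenCV has them. Camera axes: x right, y down, z forward; pixel columns grow to the right and rows downward; lengths in m; the calibration is good to about 2 mm. A picture is of the moment at which its call begins: read the wrist's pose just before it. camera_model takes no time and is no camera call; for the wrist camera it gives the pose at the moment of the call.
- manip.finish_job(): hands the job in; it is judged then, once.
The state is a dict: "clock": time; "q": joint angles; "joint_velocities": joint speeds; "effort": joint torques, N m; "tool_pos": TCP position; "tcp_rot": TCP orientation; "contact_force": force on the tool from outside, world axes, zero at the start; "moment": the same for the moment, N m; "grip_width": finger opening in m; "finger_force": force on a finger pad.
Only numpy, scipy, OpenCV 4.12 (cv2) and the standard library are available. Lean on these libraries where they do the work, as an engineer would, in place of code of your own. Each camera call takes 0.05 s, during which the arm holds its last target. There are 200 camera calls.

## Working session

There is one attempt and no reset: what is moved stays moved. The work goes in short steps, Python scripts to look and compute and a tool call to move; the robot and the scene stay as the last step left them, time stands still between calls to the robot, and variables do not carry over. Pictures are saved under pics/ and viewed, at most 10 in all, crops included, and the job is handed in when it is done.

Besides the shell and the picture viewer there is one more tool, called after "Call:" in YAML: its name, and indented under it one key for each argument. arm_command: Moves the arm, as the interface text tells. Its arguments: {"type":"object","properties":{"targets":{"type":"array"},"force":{"type":"number"}},"required":["targets"]}

```bash
mkdir -p pics
python3 - <<'E'
from station import manip
import cv2,numpy as np
o=manip.get_obs();print({k:np.round(v,3).tolist() for k,v in o.items()})
for n in("scene","top"):
    im=manip.snapshot(n);cv2.imwrite(f"pics/{n}0.png",im[:,:,::-1]);
    m=manip.camera_model(n);print(n,{k:np.round(v,4).tolist() for k,v in m.items()})
a=cv2.imread("pics/scene0.png");
E
```

```text
{'clock': 0.0, 'q': [-67.619, 23.602, -0.729, 91.504, 0.319, 64.992, -4.71], 'joint_velocities': [0.006, 0.022, 0.017, -0.02, 0.026, 0.013, -0.001], 'effort': [-0.001, -60.064, 0.681, -29.942, 0.014, 0.011, -0.0], 'tool_pos': [0.277, 0.56, 0.226], 'tcp_rot': [-179.904, 0.005, 153.712], 'contact_force': [0.011, -0.363, -0.01], 'moment': [-0.015, 0.017, -0.019], 'finger_force': 0.0, 'grip_width': 0.085}
scene {'fx': 359.2563, 'fy': 359.2563, 'cx': 252.214, 'cy': 187.9349, 'rvec': [2.0063, 1.137, -0.5493], 'tvec': [-0.257, -0.2627, 1.4772]}
top {'fx': 422.4078, 'fy': 422.4078, 'cx': 253.9257, 'cy': 192.7501, 'rvec': [2.1367, -2.1225, 0.1505], 'tvec': [0.011, 0.5514, 1.2435]}
```

View pics/scene0.png

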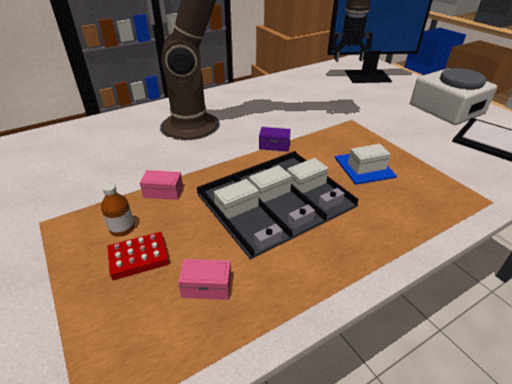

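View pics/top0.png

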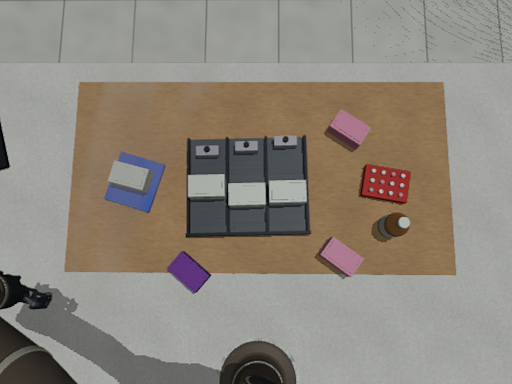

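The top view shows the deck at about (187–310, 137–237). These could be taken for the target boxes:
- White boxes in the lanes: left (207,186) = box_a, middle (247,194) = box_b, right (287,191) = box_c.
- White spare on the blue slab (129,178): leave alone.
- Pink boxes (350,129) and (342,257), and the purple box (189,272): leave alone.

The stops are at (207,151), (247,146) and (286,141). The bottle is at (395,225) and the rack at (386,184).

```bash
cat > h.py <<'E'
from station import manip
import cv2,numpy as np
def cam(n):
    m=manip.camera_model(n);R=cv2.Rodrigues(np.array(m["rvec"],float))[0];return m,R,np.array(m["tvec"],float).ravel()
def ray(uv,z,c):
    m,R,t=c;uv=np.atleast_2d(np.array(uv,float))
    d=np.c_[(uv[:,0]-m["cx"])/m["fx"],(uv[:,1]-m["cy"])/m["fy"],np.ones(len(uv))]@R
    o=-R.T@t;return o+d*((z-o[2])/d[:,2])[:,None]
E
python3 - <<'E'
from h import *
c=cam("top");print("campos",-c[1].T@c[2])
im=cv2.imread("pics/top0.png");g=im[120:250,170:330];cv2.imwrite("pics/crop0.png",cv2.resize(g,None,fx=4.8,fy=4.5,interpolation=cv2.INTER_CUBIC))
hsv=cv2.cvtColor(im,cv2.COLOR_BGR2HSV)
def rects(mask,z,amin,name):
    n,l,s,ce=cv2.connectedComponentsWithStats(mask.astype(np.uint8))
    for i in range(1,n):
        if s[i,4]<amin or not(90<ce[i][0]<330 and 120<ce[i][1]<250):continue
        p=np.argwhere(l==i)[:,::-1]
        w=ray(p,z,c)[:,:2]*1000
        r=cv2.minAreaRect(w.astype(np.float32));print(name,np.round(ce[i]),s[i,4],np.round(r[0]),np.round(r[1]),round(r[2],1),"centroid",np.round(w.mean(0),1),"box",np.round(cv2.boxPoints(r)).tolist())
v=hsv[...,2];sat=hsv[...,1]
rects((v>165)&(sat<60),.072,200,"white")
rects((v<100)&(sat<110),.0,1500,"dark")
rects((v<100)&(sat<110),.02,1500,"dark20")
sub=np.zeros_like(v,bool);sub[130:165,190:305]=1
rects((v>110)&(v<=215)&(sat<60)&sub,.046,60,"stop")
E
```

```text
campos [ 0.34661906 -0.01001348  1.31539424]
white [206. 185.] 700 [571. 158.] [ 64. 103.] 1.1 centroid [570.8 158.5] box [[538.0, 209.0], [540.0, 106.0], [604.0, 108.0], [602.0, 210.0]]
white [288. 190.] 717 [554. -86.] [ 63. 105.] 0.3 centroid [554.2 -87.1] box [[522.0, -34.0], [523.0, -138.0], [586.0, -138.0], [586.0, -34.0]]
white [246. 193.] 757 [545.  36.] [ 63. 105.] 0.3 centroid [545.   36.8] box [[513.0, 89.0], [513.0, -16.0], [577.0, -16.0], [576.0, 89.0]]
dark [247. 189.] 8700 [583.  38.] [318. 386.] 1.7 centroid [572.2  36.8] box [[418.0, 226.0], [430.0, -160.0], [748.0, -150.0], [736.0, 236.0]]
dark20 [247. 189.] 8700 [579.  37.] [313. 381.] 1.7 centroid [568.8  36. ] box [[417.0, 223.0], [428.0, -158.0], [742.0, -148.0], [731.0, 232.0]]
stop [285. 140.] 185 [718. -80.] [30. 70.] 3.0 centroid [717.4 -81.1] box [[701.0, -47.0], [705.0, -116.0], [735.0, -114.0], [731.0, -45.0]]
stop [246. 145.] 184 [699.  40.] [29. 68.] 0.2 centroid [699.6  41.2] box [[685.0, 75.0], [685.0, 6.0], [714.0, 6.0], [714.0, 75.0]]
stop [207. 150.] 178 [686. 161.] [29. 69.] 0.2 centroid [684.7 160.2] box [[672.0, 196.0], [672.0, 127.0], [701.0, 127.0], [700.0, 196.0]]
```

View pics/crop0.png

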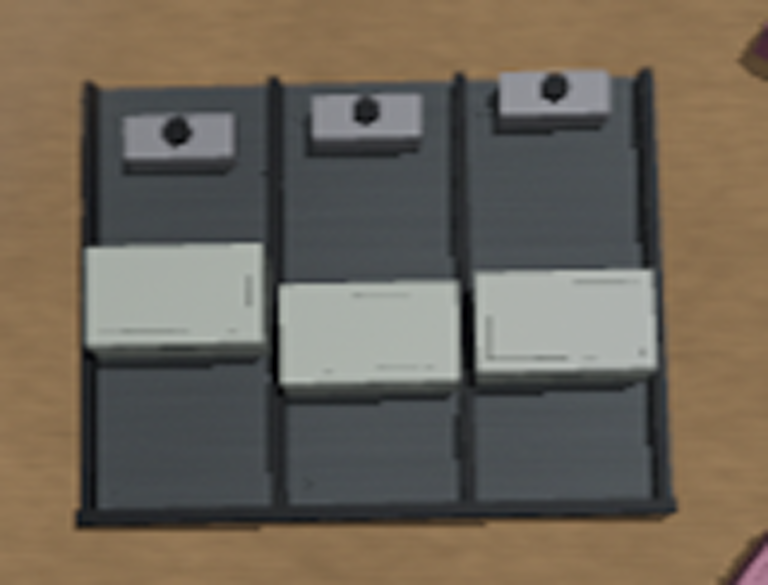

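The crop confirms three plain white boxes in the lanes, with the grey stop blocks behind them at crop pixels (178,135), (366,118) and (554,92). I'll move above box_a and start turning the tool so the jaws line up with the lane.

Call:
arm_command:
  targets:
    - [0,-0.883,-0.459,0,1]
    - [0,-0.883,-0.459,0,1]
    - [0,-0.883,-0.459,0,1]
    - [0,-0.883,-0.459,0,1]
    - [0,-0.883,-0.459,0,1]
    - [0,-0.883,-0.459,0,1]
    - [0,-0.883,-0.459,0,1]
    - [0,-0.883,-0.459,0,1]
    - [0,-0.883,-0.459,0,1]
    - [0,-0.883,-0.459,0,1]
  force: 40

```text
clock: 1.35
tool_pos: [0.5706, 0.1592, 0.2259]
tcp_rot: [-179.9, -0.0, 123.7]
contact_force: [-0.4, 0.7, -0.4]
grip_width: 0.0853
finger_force: 0.0
```

Call:
arm_command:
  targets:
    - [0,0,0,0,1]
    - [0,0,0,0,1]
    - [0,0,0,0,1]

```text
clock: 1.72
tool_pos: [0.5699, 0.1613, 0.2262]
tcp_rot: [-180.0, -0.0, 93.6]
contact_force: [0.6, 0.8, 0.4]
grip_width: 0.0857
finger_force: 0.0
```

Call:
arm_command:
  targets:
    - [0,0,0,0.15,0.07]
    - [0,0,0,0.15,0.07]
    - [0,0,0,0.15,0.07]
    - [0,0,0,0.15,0.07]

```text
clock: 2.22
tool_pos: [0.572, 0.1597, 0.1533]
tcp_rot: [179.9, -0.1, 91.7]
contact_force: [-0.5, -0.1, -0.5]
grip_width: 0.0857
finger_force: 0.0
```

Call:
arm_command:
  targets:
    - [0,-0.002,0,0.1,0]
    - [0,-0.002,0,0.186,0]
    - [0,-0.002,0,0.186,0]
    - [0,-0.002,0,0.186,0]
    - [1,-0.002,0,0.186,0]
    - [1,-0.002,0,0.186,0]
    - [1,-0.002,0,0.186,0]
    - [1,-0.002,0,0.186,0]
    - [1,-0.002,0,0.186,0]
    - [1,-0.002,0,0.186,0]
  force: 40

```text
clock: 3.48
tool_pos: [0.5793, 0.159, 0.0663]
tcp_rot: [179.0, -0.3, 91.5]
contact_force: [5.0, -0.8, 35.3]
grip_width: 0.0411
finger_force: 42.2
```

Call:
arm_command:
  targets:
    - [1,0,0,-0.02,0]
    - [1,0,0,-0.03,0]
    - [1,0,0,-0.03,0]
    - [1,0,0,-0.03,0]
    - [1,0,0,-0.03,0]
    - [1,0,0,-0.03,0]

```text
clock: 4.22
tool_pos: [0.5791, 0.159, 0.079]
tcp_rot: [179.0, -0.2, 91.6]
contact_force: [10.5, -0.6, 12.5]
grip_width: 0.0004
finger_force: 21.9
```

Run:
```python
from h import *
o=manip.get_obs();print(o["tool_pos"],o["contact_force"],o["grip_width"])
a=manip.snapshot("scene")[140:260,180:380,::-1];b=manip.snapshot("wrist")[:,:,::-1]
a=cv2.resize(a,(400,300),interpolation=cv2.INTER_CUBIC);b=cv2.resize(b,(400,300))
cv2.imwrite("pics/p1.png",np.hstack([a,b]))
```

```text
[0.57909512 0.15895123 0.07895549] [10.51649172 -0.64183194 12.50349907] 0.000352146354742035
```

View pics/p1.png

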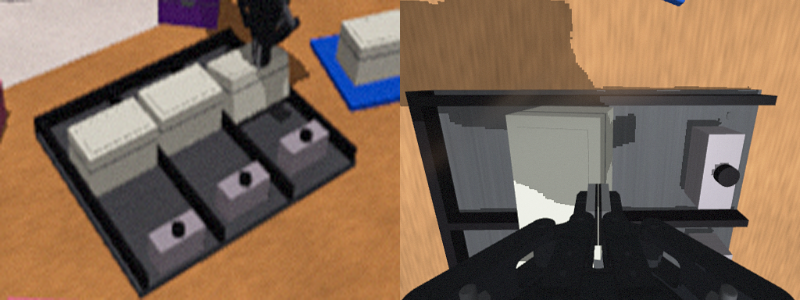

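The left half shows the closed fingers resting on box_a's lid near its far edge. The wrist half shows the box, at about (505–612, 110–220), upright but off-centre, so the grasp slid off. I'll lift, back off and measure again.

Call:
arm_command:
  targets:
    - [1,0,0,-0.1,0]
    - [1,0,0,-0.2,0]
    - [0,0,-0.1,-0.2,0]
    - [0,0,-0.2,-0.2,0]
    - [0,0,-0.36,-0.2,0]
    - [0,0,-0.36,-0.2,0]
    - [0,0,-0.36,-0.2,0]

```text
clock: 5.2
tool_pos: [0.3913, 0.1536, 0.1747]
tcp_rot: [179.9, -0.1, 91.7]
contact_force: [1.4, 0.5, 0.9]
grip_width: 0.0854
finger_force: 0.0
```

```bash
cat >> h.py <<'E'
def boxes(show=None):
    c=cam("top");im=manip.snapshot("top")[:,:,::-1].copy()
    if show:cv2.imwrite(show,cv2.resize(im[120:250,170:330],None,fx=4.8,fy=4.5,interpolation=cv2.INTER_CUBIC))
    hsv=cv2.cvtColor(im,cv2.COLOR_BGR2HSV);v=hsv[...,2];s=hsv[...,1]
    n,l,st,ce=cv2.connectedComponentsWithStats(((v>165)&(s<60)).astype(np.uint8))
    for i in range(1,n):
        if st[i,4]<150 or not(185<ce[i][0]<312 and 155<ce[i][1]<240):continue
        w=ray(np.argwhere(l==i)[:,::-1],.072,c)[:,:2]*1000
        r=cv2.minAreaRect(w.astype(np.float32));print("white",np.round(ce[i]),st[i,4],"rect",np.round(r[0]),np.round(r[1]),round(r[2],1),"cen",np.round(w.mean(0),1))
E
python3 - <<'E'
from h import *
o=manip.get_obs();print(o["tool_pos"],o["contact_force"])
boxes("pics/p2.png")
E
```

```text
[0.39128051 0.15360103 0.17465583] [1.39063794 0.50958745 0.8596994 ]
white [206. 188.] 741 rect [562. 159.] [ 64. 105.] 1.1 cen [561.2 158.6]
white [288. 191.] 745 rect [554. -85.] [ 63. 108.] 0.3 cen [554.2 -86. ]
white [246. 193.] 771 rect [545.  36.] [ 63. 105.] 0.3 cen [545.2  36.7]
```

View pics/p2.png

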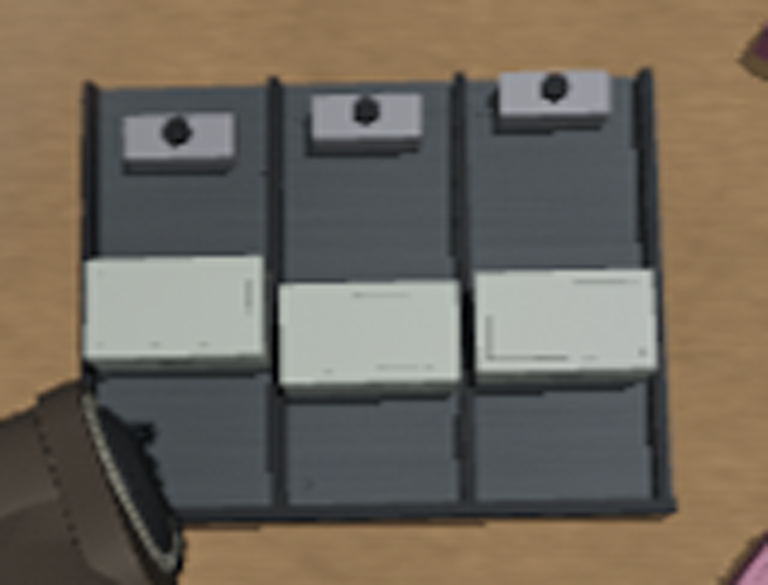

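The picture shows box_a upright and only about 10 mm nearer, at crop (175,308); the other boxes haven't moved. One finger probably landed on the lid, so I'll check the measured position against the wrist camera from above.

Call:
arm_command:
  targets:
    - [0,-0.1,0.1,-0.15,0]
    - [0,-0.2,0.2,-0.3,0]
    - [0,-0.3,0.3,-0.3,0]
    - [0,-0.3,0.3,-0.3,0]
    - [0,-0.3,0.3,-0.3,0]

```text
clock: 5.88
tool_pos: [0.5492, 0.0032, 0.3253]
tcp_rot: [179.7, 0.1, 91.3]
contact_force: [-1.1, -0.2, -0.9]
grip_width: 0.0854
finger_force: 0.0
```

Run:
```python
from h import *
o=manip.get_obs();print(o["tool_pos"],o["tcp_rot"],o["contact_force"])
c=cam("wrist");b=manip.snapshot("wrist")[:,:,::-1].copy();np.savez("w1.npz",b=b,R=c[1],t=c[2],K=[c[0][k] for k in("fx","fy","cx","cy")])
print("cam",-c[1].T@c[2], "ax",np.round(c[1],2).tolist())
s=manip.snapshot("scene")[130:260,180:380,::-1]
cv2.imwrite("pics/p3.png",b);cv2.imwrite("pics/scene3.png",manip.snapshot("scene")[:,:,::-1])
```

```text
[0.54922852 0.00317585 0.32529136] [1.79748521e+02 1.48205417e-01 9.13064038e+01] [-1.11733138 -0.1739846  -0.85791134]
cam [0.54590732 0.0813988  0.47265287] ax [[1.0, 0.02, 0.0], [0.02, -0.95, 0.31], [0.01, -0.31, -0.95]]
```

View pics/p3.png

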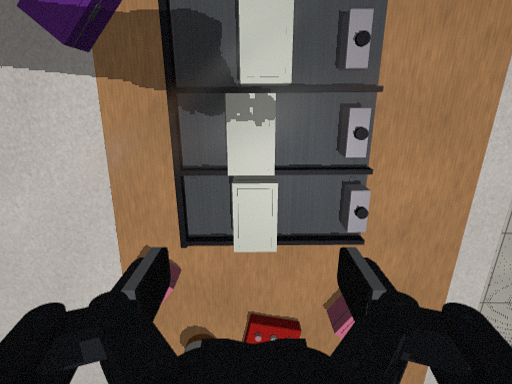

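The wrist picture shows the three lanes with +x to the right: box_a lid at (240–292, 0–83), box_b (227–275, 94–175), box_c (234–277, 183–251). The stop blocks' near edges are at x≈346, 346 and 343.

Run:
```python
from h import *
d=np.load("w1.npz");K=dict(zip(("fx","fy","cx","cy"),d["K"]));c=(K,d["R"],d["t"])
b=d["b"];hsv=cv2.cvtColor(b,cv2.COLOR_BGR2HSV);v=hsv[...,2].astype(int)
for n,r,z in[("a",(45,75),.072),("b",(130,165),.072),("c",(195,240),.072)]:
    row=np.median(v[r[0]:r[1]],0);ym=(r[0]+r[1])/2
    e=[x for x in range(200,310) if abs(row[x+1]-row[x-1])>35];print(n,e)
    L,Rr=e[0],[x for x in e if x<310][-1]
    print(np.round(ray([[L,ym],[Rr,ym]],z,c)*1000,1).tolist())
# stops top near edge (z .046), near wall lane face top
for n,uv in[("stopA",(346,40)),("stopB",(347,132)),("stopC",(346,210))]:
    r=np.median(v[uv[1]-12:uv[1]+12],0);e=[x for x in range(325,385) if abs(r[x+1]-r[x-1])>20];print(n,e,np.round(ray([[x,uv[1]] for x in e],.046,c)[:,:2]*1000,1).tolist())
for y in(40,130,210):
    r=np.median(v[y-10:y+10],0);e=[x for x in range(150,225) if abs(r[x+1]-r[x-1])>15];print("wall",y,e,np.round(ray([[x,y] for x in e],.02,c)[:,0]*1000,1).tolist(),np.round(ray([[x,y] for x in e],.032,c)[:,0]*1000,1).tolist())
```

```text
a [239, 240, 291, 292]
[[528.0, 129.4, 72.0], [594.9, 131.0, 72.0]]
b [226, 227, 274, 275]
[[511.0, 18.7, 72.0], [578.5, 20.2, 72.0]]
c [229, 230, 231, 232, 233, 237, 239, 276, 277, 278]
[[514.9, -85.3, 72.0], [587.8, -83.7, 72.0]]
stopA [336, 337, 346, 347, 348, 354, 355, 356, 357, 366, 367, 368, 369, 370, 382, 383, 384] [[654.6, 159.7], [655.9, 159.7], [667.8, 160.0], [669.1, 160.0], [670.4, 160.1], [678.3, 160.2], [679.6, 160.3], [681.0, 160.3], [682.3, 160.3], [694.2, 160.6], [695.5, 160.7], [696.8, 160.7], [698.1, 160.7], [699.5, 160.8], [715.3, 161.1], [716.6, 161.2], [718.0, 161.2]]
stopB [337, 338, 346, 347, 348, 355, 356, 357, 358, 359, 362, 363, 364, 365, 367, 368, 371, 372, 373] [[669.2, 40.7], [670.7, 40.7], [682.2, 41.0], [683.7, 41.0], [685.1, 41.0], [695.3, 41.3], [696.7, 41.3], [698.2, 41.3], [699.6, 41.4], [701.1, 41.4], [705.4, 41.5], [706.8, 41.5], [708.3, 41.6], [709.7, 41.6], [712.6, 41.7], [714.1, 41.7], [718.4, 41.8], [719.9, 41.8], [721.3, 41.9]]
stopC [339, 340, 348, 349, 350, 356, 357, 358, 360, 363, 364, 365] [[685.9, -79.6], [687.4, -79.6], [700.0, -79.3], [701.6, -79.3], [703.2, -79.2], [712.6, -79.0], [714.2, -79.0], [715.8, -79.0], [718.9, -78.9], [723.6, -78.8], [725.2, -78.7], [726.8, -78.7]]
wall 40 [160, 161, 162, 172, 173, 220, 221] [415.1, 416.5, 417.9, 431.9, 433.3, 498.9, 500.3] [418.6, 420.0, 421.3, 434.9, 436.3, 500.2, 501.5]
wall 130 [169, 170, 179, 180, 224] [419.6, 421.1, 434.9, 436.4, 503.6] [423.0, 424.5, 437.8, 439.3, 504.7]
wall 210 [176, 177, 178, 183, 185, 186, 187] [422.7, 424.4, 426.0, 434.3, 437.7, 439.3, 441.0] [426.0, 427.6, 429.2, 437.3, 440.5, 442.2, 443.8]
```

Wrist and top cameras agree to about 1 mm: box_a 561, box_b 545, box_c 554; stop faces at 669, 683.5 and 701.5; near wall at about 435. Next I'll regrasp box_a lower, checking the descent before closing.

Call:
arm_command:
  targets:
    - [0,0.12,0.03,0.05,0]
    - [0,0.24,0.03,0.15,0]
    - [0,0.31,0.032,0.25,0]
    - [0,0.31,0.032,0.35,0]
    - [0,0.31,0.032,0.4,0]
    - [0,0.31,0.032,0.4,0]
    - [0,0.31,0.032,0.4,0]
    - [0,0.31,0.032,0.4,0]
  force: 25

```text
clock: 7.02
tool_pos: [0.5578, 0.1631, 0.1251]
tcp_rot: [179.9, -0.1, 91.6]
contact_force: [0.1, -0.4, 0.0]
grip_width: 0.0856
finger_force: 0.0
```

Call:
arm_command:
  targets:
    - [0,-0.008,0.007,0.04,0]
    - [0,-0.008,0.007,0.09,0]
    - [0,-0.008,0.007,0.13,0]
    - [0,-0.008,0.007,0.156,0]
    - [0,-0.008,0.007,0.156,0]
    - [0,-0.008,0.007,0.156,0]

```text
clock: 7.78
tool_pos: [0.5611, 0.1587, 0.0459]
tcp_rot: [179.9, -0.0, 91.6]
contact_force: [-0.2, -0.6, 1.1]
grip_width: 0.0856
finger_force: 0.0
```

Descent was clean, with no contact. Closing gently.

Call:
arm_command:
  targets:
    - [1,0,0,0,0]
    - [1,0,0,0,0]
    - [1,0,0,0,0]
    - [1,0,0,0,0]
  force: 25

```text
clock: 8.28
tool_pos: [0.5616, 0.159, 0.0465]
tcp_rot: [179.9, -0.0, 91.6]
contact_force: [0.8, -0.4, 5.3]
grip_width: 0.0656
finger_force: 28.7
```

Gripped at 65.6 mm wide. Lifting 15 mm to weigh it.

Call:
arm_command:
  targets:
    - [1,0,0,-0.015,0]
    - [1,0,0,-0.03,0]
    - [1,0,0,-0.03,0]
    - [1,0,0,-0.03,0]
    - [1,0,0,-0.03,0]

```text
clock: 8.9
tool_pos: [0.5602, 0.1588, 0.06]
tcp_rot: [-180.0, 0.0, 91.6]
contact_force: [-0.7, 0.5, -8.3]
grip_width: 0.0654
finger_force: 32.6
```

Run:
```python
from h import *
o=manip.get_obs();print(o["tool_pos"],o["contact_force"],o["grip_width"])
```

```text
[0.56018461 0.15875154 0.06004009] [-0.68712118  0.47264496 -8.30653517] 0.06544271229985787
```

Box_a weighs about 8.3 N, so it is full. I'll lower it, release, rise and go behind it with the jaws shut.

Call:
arm_command:
  targets:
    - [1,0,0,0.015,0]
    - [1,0,0,0.03,0]
    - [1,0,0,0.03,0]
    - [0,0,0,0.03,0]
    - [0,0,0,0.03,0]
    - [0,0,0,0.03,0]
    - [0,0,0,-0.05,0]
    - [0,0,0,-0.1,0]
    - [1,0,-0.07,-0.13,0]
    - [1,0,-0.14,-0.13,0]
    - [1,0,-0.14,-0.13,0]
    - [1,0,-0.14,-0.13,0]

```text
clock: 10.4
tool_pos: [0.4914, 0.1571, 0.1258]
tcp_rot: [179.9, -0.0, 91.6]
contact_force: [0.9, -0.4, 0.3]
grip_width: 0.0121
finger_force: 0.0
```

Call:
arm_command:
  targets:
    - [1,0,0,0.06,0]
    - [1,0,0,0.12,0]
    - [1,0,0,0.16,0]
    - [1,0,0,0.16,0]
    - [1,0,0,0.16,0]
    - [1,0,0.03,0.16,0]
    - [1,0,0.06,0.16,0]
    - [1,0,0.09,0.16,0]
    - [1,0,0.12,0.16,0]
    - [1,0,0.14,0.16,0]
    - [1,0,0.16,0.16,0]
    - [1,0,0.16,0.16,0]

```text
clock: 11.9
tool_pos: [0.5715, 0.1591, 0.0455]
tcp_rot: [180.0, -0.0, 91.6]
contact_force: [-0.4, -0.8, 0.8]
grip_width: -0.0
finger_force: 0.4
```

Run:
```python
from h import *
o=manip.get_obs();print(o["tool_pos"],o["contact_force"],o["grip_width"])
boxes()
```

```text
[0.57147137 0.15912094 0.04554643] [-0.38636493 -0.77102115  0.75886582] -1.897830943349845e-05
white [276. 198.] 95710 rect [588.  13.] [1172. 1621.] 0.0 cen [550.  -47.6]
white [218. 168.] 225 rect [619. 124.] [64. 35.] 3.9 cen [620.8 123. ]
white [287. 191.] 779 rect [554. -85.] [ 63. 108.] 0.3 cen [554.2 -85.3]
white [246. 193.] 779 rect [545.  38.] [ 63. 108.] 0.3 cen [545.3  37.2]
```

Call:
arm_command:
  targets:
    - [1,0,0.012,0,0]
    - [1,0,0.022,0,0]
    - [1,0,0.027,0,0]
    - [1,0,0.03,0,0]
    - [1,0,0.034,0,0]
    - [1,0,0.037,0,0]
    - [1,0,0.037,0,0]

```text
clock: 12.82
tool_pos: [0.5878, 0.1597, 0.0454]
tcp_rot: [-179.9, -0.0, 91.6]
contact_force: [-6.1, -0.5, 4.8]
grip_width: 0.0
finger_force: 3.4
```

Call:
arm_command:
  targets:
    - [1,0,0.004,0,0]
    - [1,0,0.008,0,0]
    - [1,0,0.008,0,0]

```text
clock: 13.2
tool_pos: [0.5912, 0.1597, 0.0453]
tcp_rot: [-179.8, -0.0, 91.6]
contact_force: [-9.0, 0.5, 5.6]
grip_width: 0.0003
finger_force: 4.4
```

Call:
arm_command:
  targets:
    - [1,0,0.004,0,0]
    - [1,0,0.008,0,0]
    - [1,0,0.008,0,0]

```text
clock: 13.58
tool_pos: [0.5913, 0.1595, 0.045]
tcp_rot: [-179.3, 0.0, 91.6]
contact_force: [-21.8, -0.6, 15.4]
grip_width: -0.0003
finger_force: 10.7
```

Run:
```python
from h import *
o=manip.get_obs();print(o["tool_pos"],o["contact_force"],o["grip_width"])
cv2.imwrite("pics/p4.png",manip.snapshot("wrist")[:,:,::-1])
```

```text
[0.59132647 0.15953311 0.04496413] [-21.79766719  -0.6080115   15.38747023] -0.00030307605120919606
```

View pics/p4.png

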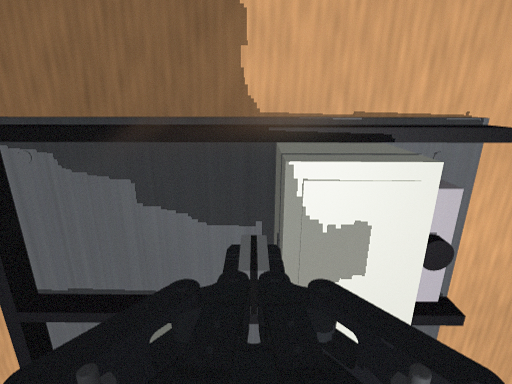

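The wrist picture shows box_a's lid (285–440, 155–320) tight against the stop block at x≈440. The 22 N reading confirms it is home. Moving on to box_b.

Call:
arm_command:
  targets:
    - [1,0,-0.04,0,0]
    - [1,0,-0.08,-0.04,0]
    - [1,0,-0.1,-0.12,0]
    - [0,0,-0.11,-0.2,0]
    - [0,-0.1,-0.11,-0.2,0]
    - [0,-0.2,-0.11,-0.2,0]
    - [0,-0.243,-0.11,-0.2,0]
    - [0,-0.243,-0.11,-0.16,0]
    - [0,-0.243,-0.11,-0.16,0]
    - [0,-0.243,-0.11,-0.16,0]

```text
clock: 14.88
tool_pos: [0.546, 0.0371, 0.126]
tcp_rot: [179.9, 0.0, 91.6]
contact_force: [-0.3, -0.6, -0.8]
grip_width: 0.0854
finger_force: 0.0
```

Call:
arm_command:
  targets:
    - [0,0,-0.001,0.04,0]
    - [0,0,-0.001,0.09,0]
    - [0,0,-0.001,0.13,0]
    - [0,0,-0.001,0.16,0]
    - [0,0,-0.001,0.16,0]
    - [0,0,-0.001,0.16,0]
    - [1,0,-0.001,0.16,0]
    - [1,0,-0.001,0.16,0]
    - [1,0,-0.001,0.16,0]
    - [1,0,-0.001,0.16,0]

```text
clock: 16.12
tool_pos: [0.5456, 0.0369, 0.0463]
tcp_rot: [179.9, -0.0, 91.6]
contact_force: [-1.8, 0.2, 6.1]
grip_width: 0.0653
finger_force: 27.8
```

Call:
arm_command:
  targets:
    - [1,0,0,-0.015,0]
    - [1,0,0,-0.03,0]
    - [1,0,0,-0.03,0]
    - [1,0,0,-0.03,0]
    - [1,0,0,-0.03,0]

```text
clock: 16.75
tool_pos: [0.5448, 0.0368, 0.0602]
tcp_rot: [-180.0, 0.0, 91.6]
contact_force: [0.0, -0.5, -2.6]
grip_width: 0.0656
finger_force: 29.2
```

Box_b reads only about 2.6 N including noise, so it is empty. I'll carry it back to x≈0.502, set it down, and go round to its far side.

Call:
arm_command:
  targets:
    - [1,0,-0.04,0,0]
    - [1,0,-0.086,0,0]
    - [1,0,-0.086,0,0]
    - [1,0,-0.086,0.028,0]
    - [1,0,-0.086,0.028,0]
    - [1,0,-0.086,0.028,0]
    - [0,0,-0.086,0.028,0]
    - [0,0,-0.086,0.028,0]
    - [0,0,-0.086,0.028,0]
    - [0,0,-0.086,-0.05,0]
    - [0,0,-0.086,-0.1,0]
    - [0,0,-0.086,-0.12,0]

```text
clock: 18.25
tool_pos: [0.5027, 0.0357, 0.1217]
tcp_rot: [179.9, -0.0, 91.6]
contact_force: [0.1, 0.4, -0.4]
grip_width: 0.0854
finger_force: 0.0
```

Call:
arm_command:
  targets:
    - [1,0,0.08,-0.01,0]
    - [1,0,0.15,-0.01,0]
    - [1,0,0.15,-0.01,0]
    - [1,0,0.15,-0.01,0]
    - [1,0,0.15,0.06,0]
    - [1,0,0.15,0.11,0]
    - [1,0,0.15,0.15,0]
    - [1,0,0.15,0.15,0]
    - [1,0,0.15,0.15,0]

```text
clock: 19.38
tool_pos: [0.5769, 0.0376, 0.0461]
tcp_rot: [180.0, -0.0, 91.6]
contact_force: [-0.1, 0.2, 0.5]
grip_width: 0.0001
finger_force: 0.0
```

Call:
arm_command:
  targets:
    - [1,0,-0.03,0,0]
    - [1,0,-0.06,0,0]
    - [1,0,-0.08,0,0]
    - [1,0,-0.1,0,0]
    - [1,0,-0.115,0,0]
    - [1,0,-0.12,0,0]
    - [1,0,-0.124,0,0]
    - [1,0,-0.128,0,0]
    - [1,0,-0.128,0,0]

```text
clock: 20.5
tool_pos: [0.5146, 0.0358, 0.0459]
tcp_rot: [179.8, 0.0, 91.6]
contact_force: [5.0, -0.7, 2.9]
grip_width: -0.0004
finger_force: 2.5
```

Call:
arm_command:
  targets:
    - [1,0,-0.004,0,0]
    - [1,0,-0.007,0,0]
    - [1,0,-0.007,0,0]

```text
clock: 20.88
tool_pos: [0.514, 0.0359, 0.047]
tcp_rot: [179.5, -0.0, 91.6]
contact_force: [9.7, 0.3, 5.5]
grip_width: -0.0003
finger_force: 5.2
```

Box_b is stalled against the near wall (9.7 N). Box_c is next.

Call:
arm_command:
  targets:
    - [1,0,0.04,0,0]
    - [1,0,0.082,-0.03,0]
    - [1,0,0.082,-0.12,0]
    - [0,0,0.082,-0.2,0]
    - [0,-0.1,0.082,-0.2,0]
    - [0,-0.2,0.082,-0.2,0]
    - [0,-0.246,0.082,-0.2,0]
    - [0,-0.246,0.082,-0.16,0]
    - [0,-0.246,0.082,-0.16,0]
    - [0,-0.246,0.082,-0.16,0]

```text
clock: 22.12
tool_pos: [0.5536, -0.0856, 0.1254]
tcp_rot: [-179.9, -0.0, 91.6]
contact_force: [0.5, -0.3, 0.1]
grip_width: 0.0857
finger_force: 0.0
```

Call:
arm_command:
  targets:
    - [0,0,0,0.04,0]
    - [0,0,0,0.09,0]
    - [0,0,0,0.13,0]
    - [0,0,0,0.16,0]
    - [0,0,0,0.16,0]
    - [0,0,0,0.16,0]
    - [1,0,0,0.16,0]
    - [1,0,0,0.16,0]
    - [1,0,0,0.16,0]
    - [1,0,0,0.16,0]

```text
clock: 23.38
tool_pos: [0.5545, -0.086, 0.0463]
tcp_rot: [179.9, -0.0, 91.6]
contact_force: [-1.5, -0.3, 6.9]
grip_width: 0.0655
finger_force: 27.8
```

Call:
arm_command:
  targets:
    - [1,0,0,-0.015,0]
    - [1,0,0,-0.03,0]
    - [1,0,0,-0.03,0]
    - [1,0,0,-0.03,0]
    - [1,0,0,-0.03,0]

```text
clock: 24.0
tool_pos: [0.5537, -0.086, 0.0602]
tcp_rot: [-180.0, -0.0, 91.6]
contact_force: [-0.4, -0.1, -0.9]
grip_width: 0.065
finger_force: 29.2
```

Box_c reads about 1 N, so it is empty too. Same procedure.

Call:
arm_command:
  targets:
    - [1,0,-0.04,0,0]
    - [1,0,-0.092,0,0]
    - [1,0,-0.092,0,0]
    - [1,0,-0.092,0.028,0]
    - [1,0,-0.092,0.028,0]
    - [1,0,-0.092,0.028,0]
    - [0,0,-0.092,0.028,0]
    - [0,0,-0.092,0.028,0]
    - [0,0,-0.092,0.028,0]
    - [0,0,-0.092,-0.05,0]
    - [0,0,-0.092,-0.1,0]
    - [0,0,-0.092,-0.12,0]

```text
clock: 25.5
tool_pos: [0.5086, -0.0873, 0.1217]
tcp_rot: [179.9, -0.0, 91.6]
contact_force: [-0.0, -0.2, 1.2]
grip_width: 0.0855
finger_force: 0.0
```

Call:
arm_command:
  targets:
    - [1,0,0.08,-0.01,0]
    - [1,0,0.15,-0.01,0]
    - [1,0,0.15,-0.01,0]
    - [1,0,0.15,-0.01,0]
    - [1,0,0.15,0.06,0]
    - [1,0,0.15,0.11,0]
    - [1,0,0.15,0.15,0]
    - [1,0,0.15,0.15,0]
    - [1,0,0.15,0.15,0]

```text
clock: 26.62
tool_pos: [0.5832, -0.0854, 0.0461]
tcp_rot: [180.0, 0.0, 91.6]
contact_force: [0.0, 0.0, -0.2]
grip_width: -0.0003
finger_force: 0.0
```

Call:
arm_command:
  targets:
    - [1,0,-0.03,0,0]
    - [1,0,-0.06,0,0]
    - [1,0,-0.08,0,0]
    - [1,0,-0.1,0,0]
    - [1,0,-0.115,0,0]
    - [1,0,-0.12,0,0]
    - [1,0,-0.124,0,0]
    - [1,0,-0.128,0,0]
    - [1,0,-0.128,0,0]

```text
clock: 27.75
tool_pos: [0.5188, -0.087, 0.0453]
tcp_rot: [-180.0, 0.0, 91.6]
contact_force: [0.5, -0.3, 1.1]
grip_width: 0.0
finger_force: 0.6
```

Call:
arm_command:
  targets:
    - [1,0,-0.004,0,0]
    - [1,0,-0.007,0,0]
    - [1,0,-0.01,0,0]
    - [1,0,-0.01,0,0]

```text
clock: 28.25
tool_pos: [0.5175, -0.087, 0.0467]
tcp_rot: [179.6, 0.0, 91.6]
contact_force: [9.6, -0.3, 3.9]
grip_width: 0.0002
finger_force: 4.4
```

Call:
arm_command:
  targets:
    - [1,0,0.04,0,0]
    - [1,0,0.06,-0.06,0]
    - [1,0,0.06,-0.18,0]
    - [1,0,0.06,-0.3,0]
    - [1,0.06,0.06,-0.42,0]
    - [1,0.12,0.06,-0.54,0]
    - [1,0.16,0.06,-0.56,0]
    - [1,0.16,0.06,-0.56,0]

```text
clock: 29.25
tool_pos: [0.5417, -0.0044, 0.3261]
tcp_rot: [179.9, -0.1, 91.8]
contact_force: [-0.3, -0.5, 0.1]
grip_width: 0.0
finger_force: 0.0
```

Run:
```python
from h import *
o=manip.get_obs();print(o["tool_pos"],o["tcp_rot"])
c=cam("wrist");b=manip.snapshot("wrist")[:,:,::-1].copy()
print(np.round(-c[1].T@c[2],3))
cv2.imwrite("pics/p5.png",b);np.savez("w2.npz",b=b,R=c[1],t=c[2],K=[c[0][k] for k in("fx","fy","cx","cy")])
boxes()
```

```text
[ 0.54166235 -0.00439547  0.32612226] [ 1.79940734e+02 -6.50020477e-02  9.18194251e+01]
[0.538 0.073 0.474]
white [265. 212.] 95964 rect [588.  13.] [1172. 1621.] 0.0 cen [507.1 -17.2]
white [206. 163.] 731 rect [639. 160.] [ 65. 110.] 0.2 cen [638.1 159.5]
white [296. 218.] 456 rect [ 472. -111.] [59. 66.] 89.8 cen [ 471.4 -110.8]
```

View pics/p5.png

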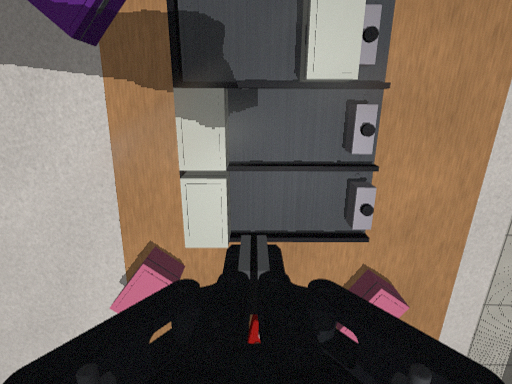

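The wrist picture shows box_a's lid (307–362, 0–79) against its stop, and box_b (177–227, 87–170) and box_c (182–228, 176–247) against the near wall. A quick numeric check before handing in.

Run:
```python
from h import *
d=np.load("w2.npz");c=(dict(zip(("fx","fy","cx","cy"),d["K"])),d["R"],d["t"])
print(np.round(ray([[177,150],[227,150],[182,215],[228,215],[306,60],[359,60]],.072,c)[:,:2]*1000).tolist())
```

```text
[[435.0, 6.0], [504.0, 8.0], [437.0, -91.0], [506.0, -89.0], [603.0, 125.0], [670.0, 128.0]]
```

```bash
python3 -c "
from station import manip
print(manip.finish_job())"
```

```text
the job is handed in; nothing more can be done
None
```

I handed the job in at about 29 s: box_a weighed as full and is home against its stop, and box_b and box_c weighed as empty and rest against the near wall; the handover call returned no verdict.

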